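# Hang the vial basket still in the stirrer dish

## Robot

A 6-joint arm with a two-finger parallel gripper is mounted at the origin on the work surface. World frame = base frame: x ahead of the robot, y to its left, z up, the work surface at z = 0. Lengths are in m, angles in rad, forces in N, time in s.
With the tool pointing down it reaches from about 0.35 to 0.975 m from the base axis. Payload 4.9 kg.
Tool frame: the origin (TCP) lies at the very end of the fingers, on their centre line; the grasp point (between the pads) lies ctrl.hold_point_z behind it (ctrl.hold_point_z is the distance from the TCP to the grasp point, in m); z points along the fingers, y is the line along which they close (so a half turn about z gives the same grasp; the last joint's range is limited). The gripper opens to 85 mm and grips with 20 to 120 N. Pads are 22 mm wide; open, the fingers measure 114 mm over their backs; the gripper's body (76 mm by 85 mm) begins 54 mm behind the grasp point. The pads swing forward as they close: fully open they stand 13 mm farther back than shut.
Start: joints at [1.028, 0.053, 1.613, -0, 1.476, -0.119], TCP at [0.257, 0.57, 0.231] pointing down, gripper open.
Joint ranges: [-3.01, 3.01], [-1.01, 2.22], [0.06, 2.58], [-1.02, 4.17], [0.09, 2.62], [-3.14, 3.14]. Speed limits (rad/s): [2.57, 2.57, 3.14, 3.14, 3.14, 3.14].

## Interface

Orientations are given as a rotation vector (axis times angle).
In Python, from station import ctrl gives the robot as it stands. The module is installed in compiled form; this text tells all that it offers.
- The arm moves only by the tool jog_arm, never from a script. Its argument "deltas" is a list of rows, each a list of 3 entries, a list of its own where there are three numbers: the closure, from -1 (fully open) to 1 (shut), then the shift along the world's x, y, z scaled (see below), then the turn, a rotation vector about the world's x, y, z scaled (see below). A call has 1 to 12 rows; each row is the pose to reach, as a shift and turn from the pose commanded when the call began, turning the shorter way round; what a row does not reach only later rows make up. The controller multiplies each number of a shift by 0.4 m and each number of a turn by 180 degrees. A row lasts 1/12 s, in which the tool goes at most 41.7 mm and 7.16 degrees, less where a joint would pass 70% of its speed; a pose out of reach is approached as far as the arm can. A call with a number of a shift or a turn outside -1 to 1 is refused whole. A call with a gripper value outside its range is refused whole. The fingers move at their own pace and stop on an object; "squeeze" is the grip in N (left out, the last holds). Time passes only in rows, so rows that repeat a pose let the fingers close. It gives the time, the measured TCP pose, the force, the opening and the grip force at its end, in the units of the state.
- ctrl.get_obs(): the state, without advancing time (a new reading comes with each control period).
- ctrl.get_image(name): name is "scene" or "top"; returns the picture (420x560x3 uint8, red, green, blue); there is no depth.
- ctrl.get_calibration(name): a dict with "K" (3x3 intrinsics, pixels), "dist_coeffs" ([k1, k2, p1, p2, k3] as OpenCV has them; the pictures are not rectified), "extrinsics" (4x4, takes a point from world to camera coordinates). Camera axes: x right, y down, z forward; pixel columns grow to the right and rows downward; lengths in m; the calibration is good to about 2 mm. A picture is of the moment at which its call begins. get_calibration takes no time and is no camera call.
- ctrl.finish_job(): hands the job in; it is judged then, once.
The state is a dict: "t": time; "q": joint angles; "dq": joint speeds; "effort": joint torques, N m; "tool_pos": TCP position; "tool_rot": TCP orientation; "contact_force": force on the tool from outside, world axes, zero at the start; "wrist_torque": the same for the moment, N m; "opening": finger opening in m; "grip_force": force on a finger pad.
Only numpy, scipy, OpenCV 4.12 (cv2) and the standard library are available. Lean on these libraries where they do the work, as an engineer would, in place of code of your own. Each camera call takes 0.05 s, during which the arm holds its last target. There are 200 camera calls.

## Task

Take the wire vial basket off its draining stand by the blue hand grip (it leans on the drain rail and swings freely on its ring once off), bring it over the glass dish and steady it until it has hung still and centred just above the rim for three seconds. Then lower it until about half of the basket is inside the dish, and keep it hanging still and centred, clear of glass and stir bar, for four seconds; finish while holding it there. Hold it by the hand grip only, let the basket touch nothing once it has left the stand (do not quiet it against bench or rail), and leave everything else alone.

Things in the scene. Friction and masses are not known exactly. Their poses are not given: they have to be found in the camera images.
- handle: Blue hand grip on a black collar, loose, parked in the stand's fork. Origin: centre of the underside of its collar (50 x 50 x 6 mm). Above it the grip block, 36 mm along x, 24 mm along y (grasp across y), z 6 to 52 mm. z up; at the start its axes are parallel to the stand's. Shank and hook below end at the pivot, 18 mm under the origin. 0.14 kg.
- basket: Round wire basket, 70 mm diameter, 55 mm high, four capped vials fixed in it, on a thin stem and yoke. Origin: the pivot at the stem's top; z along the stem upwards. Rim 135 mm, underside 190 mm below the pivot. Nominal 0.36 kg (0.7 to 1.4 times), centre of mass about 161 mm below the pivot. Touch only the hand grip.
- basket_pivot (a point): Pivot: the ring in the hook, 18 mm below the handle's origin. The basket swings freely about both horizontal axes (to 1.1 rad), cannot turn about the vertical against the handle. Period about 0.82 s (7.7 rad/s) at any load; almost no friction, a swing lasts over half a minute. At rest it hangs plumb under the handle.
- basket_center (a point): Centre of the round basket, 162.5 mm below the pivot along the stem.
- basket_foot (a point): Centre of the basket's underside, 190 mm below the pivot along the stem.
- stand: Fixed draining stand: grey tray, 170 mm wide, 14 mm high, from 110 mm in front of the origin to 160 mm behind it; a 12 mm steel rod, 252 mm tall, 135 mm behind the origin, carries the fork. Origin: on the bench under the middle of the fork. Its x axis points to the rear (the rod); the front and the open end of the fork look along -x.
- stand_seat (a point): Middle of the fork's upper face, 248 mm above the bench, where the collar rests. Prongs 14 mm wide, 8 mm thick, with a 26 mm slot along the stand's x, open in front. Prong ends (33 mm in front) and bridge (29 mm behind) stand 20 mm above the seat: raise the collar more than that, then leave to the front (-x of the stand).
- stand_rail (a point): Middle of the drain rail, an 8 mm wire bow, 120 mm wide along the stand's y, 19 mm in front of the seat's middle and 181 mm below the parked pivot. The parked basket leans on it, its foot about 0.32 rad out to the stand's front; after some 12 mm of lift it slips off the rail and swings.
- dish: Fixed low glass dish on the stirrer, 150 mm outer and 142 mm inner diameter, 62 mm high, floor 5 mm thick. Origin: centre of its underside, 15 mm above the bench. A white stir bar, 41 mm long, 9 mm thick, lies on its floor, its top 48 mm below the rim.
- dish_mouth (a point): Centre of the dish's mouth at rim height, 77 mm above the bench.
- stirrer: Fixed flat white stirrer plate, 240 x 190 x 15 mm, with a blue knob (25 mm above the bench) at its -x end. Origin: on the bench under the dish's centre.
- tip_box: Bystander, leave alone: blue pipette-tip box, 85 x 125 x 67 mm, at the far edge. Origin: centre of its underside.
- wash_bottle: Bystander, leave alone: white plastic bottle, 68 mm diameter, 160 mm tall, at the far edge. Origin: centre of its underside.
- amber_bottle: Bystander, leave alone: small brown dropper bottle, 44 mm diameter, 75 mm tall. Origin: centre of its underside.
- cup_a: Bystander, leave alone: small clear sample cup, 52 mm diameter, 45 mm tall. Origin: centre of its underside.
- cup_b: Bystander, leave alone: small blue sample cup, 52 mm diameter, 45 mm tall. Origin: centre of its underside.
- timer: Bystander, leave alone: white bench timer, 60 x 70 x 30 mm. Origin: centre of its underside.

How it is judged:
By the outcome, as a careful person would: the job done as asked, in the order asked, and still so for the second after the job is handed in, while the arm keeps its last pose, push and grip.
It also fails if it takes over 64 s, if anything falls off the work surface, if the arm or the gripper's body presses on something with over 40 N, if the wrist force passes 120 N, or if a joint passes its speed limit or range.

## Working session

There is one attempt and no reset: what is moved stays moved. The work goes in short steps, Python scripts to look and compute and a tool call to move; the robot and the scene stay as the last step left them, time stands still between calls to the robot, and variables do not carry over. Pictures are saved under pics/ and viewed, at most 10 in all, crops included, and the job is handed in when it is done.

Besides the shell and the picture viewer there is one more tool, called after "Request:" as name(argument=value, ...) on one line, values as JSON. jog_arm: Moves the arm, as the interface text tells. Its arguments: {"type":"object","properties":{"deltas":{"type":"array","items":{"type":"array"}},"squeeze":{"type":"number"}},"required":["deltas"]}

```bash
mkdir -p pics
python3 - <<'E'
from station import ctrl
import cv2,numpy as np
print(ctrl.get_obs(), ctrl.hold_point_z)
for n in("scene","top"):
    im=ctrl.get_image(n); cv2.imwrite(f"pics/{n}0.png",im[...,::-1]); c=ctrl.get_calibration(n)
    print(n,{k:np.round(v,4).tolist() for k,v in c.items()})
E
```

```text
{'t': 0.0, 'q': array([ 1.02798276e+00,  5.33350484e-02,  1.61431026e+00,  2.40239314e-05,
        1.47597260e+00, -1.18996841e-01]), 'dq': array([ 0.00147825, -0.00117992,  0.00070273, -0.00050986, -0.00020531,
        0.00055309]), 'effort': array([-3.81518585e-04, -3.93687594e+01, -3.70175278e+01, -1.77546635e-04,
        7.20072974e-03,  4.34122242e-06]), 'tool_pos': array([0.25669493, 0.56917155, 0.23006682]), 'tool_rot': array([-6.60618558e-01, -3.07065181e+00,  2.99582078e-03]), 'contact_force': array([-0.48648628, -0.3895902 ,  0.38951587]), 'wrist_torque': array([ 0.00612506, -0.0127074 ,  0.03109303]), 'grip_force': 0.0, 'opening': 0.08545734081608695} 0.0187
scene {'K': [[432.8066, 0.0, 281.2234], [0.0, 432.8066, 210.9856], [0.0, 0.0, 1.0]], 'dist_coeffs': [-0.1337, 0.0, 0.0, 0.0, 0.0], 'extrinsics': [[0.5911, 0.8063, -0.0225, -0.3424], [0.545, -0.4198, -0.7257, -0.232], [-0.5946, 0.4167, -0.6876, 1.6459], [0.0, 0.0, 0.0, 1.0]]}
top {'K': [[418.1446, 0.0, 279.8547], [0.0, 418.1446, 199.4685], [0.0, 0.0, 1.0]], 'dist_coeffs': [0.0432, 0.0, 0.0, 0.0, 0.0], 'extrinsics': [[-0.0506, -0.9987, 0.0017, 0.0019], [-0.9768, 0.0491, -0.2083, 0.6467], [0.2079, -0.0122, -0.9781, 1.4845], [0.0, 0.0, 0.0, 1.0]]}
```

View pics/scene0.png

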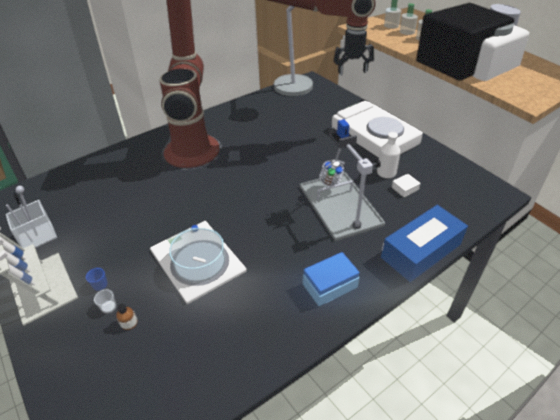

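View pics/top0.png

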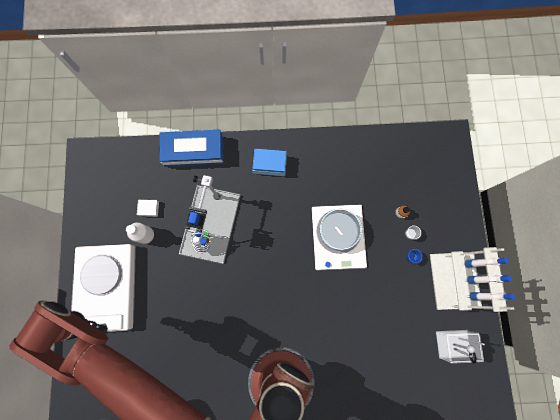

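The scene shows the stand around (340,190) with the blue grip near (343,129), and the dish near (198,252). In the top view the grip is near (195,218) and the dish near (340,230). I'll enlarge the stand and dish areas.

Run:
```python
import cv2,numpy as np
s=cv2.imread("pics/scene0.png");t=cv2.imread("pics/top0.png")
r=lambda im,x,y:cv2.resize(im[y:y+75,x:x+100],None,fx=4,fy=4,interpolation=cv2.INTER_CUBIC)
cv2.imwrite("pics/c1.png",np.vstack([np.hstack([r(s,310,110),r(t,160,170)]),np.hstack([r(s,150,220),r(t,290,195)])]))
for n,im,(x0,y0,x1,y1) in(("s",s,(310,100,390,240)),("t",t,(160,160,250,270))):
    h=cv2.cvtColor(im,cv2.COLOR_BGR2HSV);m=cv2.inRange(h,(105,130,50),(130,255,255));k=np.zeros_like(m);k[y0:y1,x0:x1]=m[y0:y1,x0:x1]
    N,L,S,C=cv2.connectedComponentsWithStats(k)
    for i in range(1,N):
        if S[i,4]>10: print(n,S[i],C[i])
```

```text
s [337 120  12  18 170] [342.41176471 128.67058824]
s [336 167   6   6  30] [338.36666667 169.36666667]
s [385 236   5   4  14] [387.57142857 237.85714286]
t [160 160  22   1  22] [170.5 160. ]
t [164 163  59   4  82] [192.03658537 164.31707317]
t [188 212  12  14 128] [193.6015625 218.1796875]
t [196 234   5   3  13] [198.         234.84615385]
t [200 238   7   8  36] [202.80555556 241.30555556]
```

View pics/c1.png

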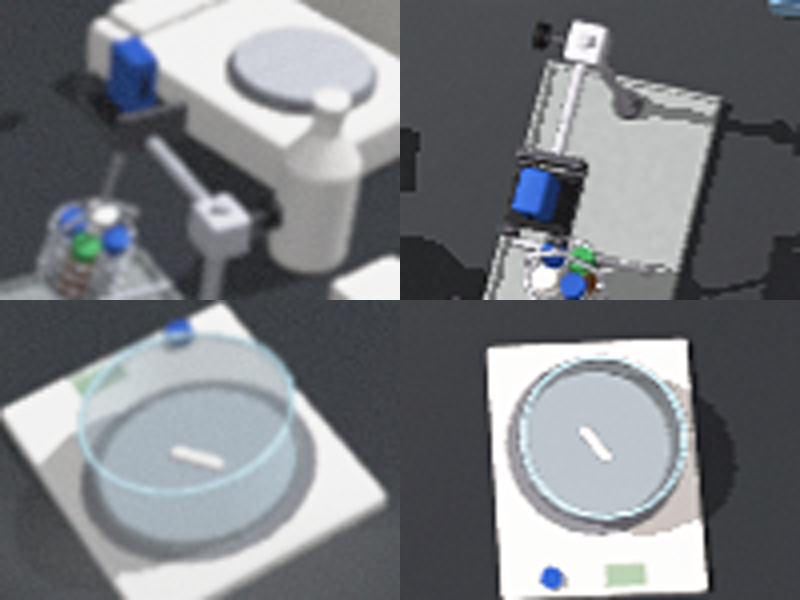

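The crop shows the blue grip on its black collar, with the stand's front pointing down (towards the robot) in the top view. The dish rim is a cyan circle near top pixel (341,229) and scene pixel (196,248).

```bash
cat > h.py <<'E'
from station import ctrl
import cv2,numpy as np
C={n:ctrl.get_calibration(n) for n in("scene","top")}
def rays(n,p):
    c=C[n];E=np.array(c["extrinsics"]);u=cv2.undistortPoints(np.array(p,float).reshape(-1,1,2),np.array(c["K"]),np.array(c["dist_coeffs"])).reshape(-1,2)
    d=np.c_[u,np.ones(len(u))]@E[:3,:3];return -E[:3,:3].T@E[:3,3],d/np.linalg.norm(d,axis=1)[:,None]
def onz(n,p,z):
    o,d=rays(n,p);return o+d*((z-o[2])/d[:,2])[:,None]
def tri(ps,pt):
    A=0;b=0
    for n,p in(("scene",ps),("top",pt)):
        o,d=rays(n,[p]);M=np.eye(3)-np.outer(d[0],d[0]);A=A+M;b=b+M@o
    return np.linalg.solve(A,b)
def proj(n,X):
    c=C[n];E=np.array(c["extrinsics"]);return cv2.projectPoints(np.array(X,float).reshape(-1,1,3),cv2.Rodrigues(E[:3,:3])[0],E[:3,3],np.array(c["K"]),np.array(c["dist_coeffs"]))[0].reshape(-1,2)
E
python3 - <<'E'
from h import *
from scipy.optimize import least_squares
np.set_printoptions(precision=4,suppress=True)
print("grip",tri((342.41,128.67),(193.6,218.18)),onz("scene",[(342.41,128.67)],.277),onz("top",[(193.6,218.18)],.277))
cn=onz("top",[(240,194.2),(196.7,185.5),(181,256.5),(224,262.5)],.014);print("tray",cn)
print([np.linalg.norm(cn[i]-cn[(i+1)%4]) for i in range(4)]);f=lambda v:np.degrees(np.arctan2(v[1],v[0]))
print("yaw sides",f(cn[0]-cn[3]),f(cn[1]-cn[2]),"front/back",f(cn[1]-cn[0])-90,f(cn[2]-cn[3])-90)
for n,(x,y,w,h) in(("scene",(165,225,65,60)),("top",(312,205,55,60))):
    im=cv2.imread(f"pics/{n}0.png");hv=cv2.cvtColor(im,cv2.COLOR_BGR2HSV)
    m=cv2.inRange(hv,(80,30,150),(105,255,255));k=np.zeros_like(m);k[y:y+h,x:x+w]=m[y:y+h,x:x+w]
    v,u=np.nonzero(k);P=onz(n,np.c_[u,v],.077)[:,:2]
    r=least_squares(lambda q:np.hypot(*(P-q[:2]).T)-q[2],[*np.median(P,0),.074],loss="soft_l1",f_scale=.002)
    print(n,len(P),r.x,np.median(abs(r.fun)))
E
```

```text
grip [0.5534 0.2458 0.2786] [[0.5512 0.2456 0.277 ]] [[0.5548 0.2476 0.277 ]]
tray [[0.6859 0.121  0.014 ]
 [0.7287 0.2868 0.014 ]
 [0.4591 0.3473 0.014 ]
 [0.4285 0.1882 0.014 ]]
[np.float64(0.17127559318501417), np.float64(0.27632724154336014), np.float64(0.16197117744351794), np.float64(0.26598909212497684)]
yaw sides -14.641241923836255 -12.638997075550142 front/back -14.479162799483177 -10.869785699240694
scene 789 [ 0.5243 -0.2455  0.0725] 0.008067512614826564
top 109 [ 0.5241 -0.2444  0.073 ] 0.001074641589587741
```

Run:
```python
from h import *
np.set_printoptions(precision=4,suppress=True)
g=np.array([.5534,.2458])
a=onz("top",[(206.75,180.5)],.26)[0];b=onz("top",[(216.75,196.25)],.014)[0];s=onz("scene",[(310+220/4,110+212/4)],.252)[0]
for P in(a,b,s):
    v=P[:2]-g;print(P,np.hypot(*v),np.degrees(np.arctan2(v[1],v[0])))
im=cv2.imread("pics/top0.png");hv=cv2.cvtColor(im,cv2.COLOR_BGR2HSV);m=cv2.inRange(hv,(105,130,50),(130,255,255))[205:230,180:205]
print(cv2.minAreaRect(np.argwhere(m)[:,::-1].astype(np.float32)))
# tray mask
t=cv2.inRange(hv,(0,0,85),(180,60,200));k=np.zeros_like(t);k[183:266,176:244]=t[183:266,176:244]
k=cv2.morphologyEx(k,cv2.MORPH_CLOSE,np.ones((9,9)));c=max(cv2.findContours(k,0,2)[0],key=cv2.contourArea).reshape(-1,2)
P=onz("top",c,.014)[:,:2].astype(np.float32);print(cv2.minAreaRect(P*1000))
```

```text
[0.6805 0.2073 0.26  ] 0.13278666430830208 -16.87417258533783
[0.6823 0.2105 0.014 ] 0.13362359388089307 -15.337946280699702
[0.6853 0.2076 0.252 ] 0.13728945627087097 -16.137015562617474
((13.70588207244873, 13.176470756530762), (10.6715669631958, 12.611852645874023), 14.03624439239502)
((587.35986328125, 240.19448852539062), (178.73797607421875, 292.7262268066406), 74.61550903320312)
```

Request:
jog_arm(deltas=[[-1,[0.1,-0.08,0.2],[0,0,0.03]],[-1,[0.2,-0.16,0.35],[0,0,0.0517]],[-1,[0.741,-0.81,0.35],[0,0,0.0517]],[-1,[0.741,-0.81,0.35],[0,0,0.0517]],[-1,[0.741,-0.81,0.35],[0,0,0.0517]],[-1,[0.741,-0.81,0.35],[0,0,0.0517]],[-1,[0.741,-0.81,0.35],[0,0,0.0517]],[-1,[0.741,-0.81,0.35],[0,0,0.0517]],[-1,[0.741,-0.81,0.35],[0,0,0.0517]],[-1,[0.741,-0.81,0.35],[0,0,0.0517]],[-1,[0.741,-0.81,0.35],[0,0,0.0517]],[-1,[0.741,-0.81,0.35],[0,0,0.0517]]], squeeze=80)

```text
t: 1.1
tool_pos: [0.5555, 0.2424, 0.3715]
tool_rot: [0.414, 3.113, -0.002]
contact_force: [0.2, 0.3, 0.4]
opening: 0.0852
grip_force: 0.0
```

Run:
```python
from h import *
for i in range(4):
    im=ctrl.get_image("scene" if i!=1 else "top");o=ctrl.get_obs();print(o["t"],o["tool_pos"].round(4),o["tool_rot"].round(3),o["contact_force"].round(2))
    if i==1: t=im
s=im
r=lambda im,x,y:cv2.resize(im[y:y+75,x:x+100,::-1],None,fx=4,fy=4,interpolation=cv2.INTER_CUBIC)
cv2.imwrite("pics/c2.png",np.hstack([r(s,300,80),r(t,150,170)]))
```

```text
1.15 [0.5573 0.2404 0.3718] [ 0.419  3.111 -0.004] [ 0.14 -1.98  0.33]
1.2 [0.5556 0.2426 0.3713] [ 4.170e-01  3.113e+00 -1.000e-03] [-0.15  0.21  0.57]
1.25 [0.5543 0.2443 0.3708] [-0.414 -3.113  0.   ] [-0.1  -0.37 -0.29]
1.3 [0.5535 0.2453 0.3706] [-0.411 -3.113  0.   ] [-0.24 -0.1  -0.3 ]
```

View pics/c2.png

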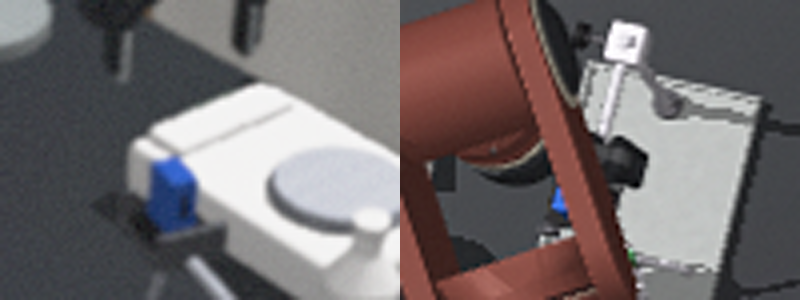

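Picture: the open fingers straddle the blue grip (scene crop tips near (120,70) and (248,45), grip at (172,195)), so I'm descending and closing.

Request:
jog_arm(deltas=[[-1,[0,0,-0.09],[0,0,0]],[-1,[0,0,-0.18],[0,0,0]],[-1,[0,0,-0.27],[0,0,0]],[-1,[0,0,-0.27],[0,0,0]],[-1,[0,0,-0.27],[0,0,0]],[0,[0,0,-0.27],[0,0,0]],[1,[0,0,-0.27],[0,0,0]],[1,[0,0,-0.27],[0,0,0]],[1,[0,0,-0.27],[0,0,0]],[1,[0,0,-0.27],[0,0,0]],[1,[0,0,-0.27],[0,0,0]],[1,[0,0,-0.27],[0,0,0]]])

```text
t: 2.3
tool_pos: [0.554, 0.2461, 0.2652]
tool_rot: [0.409, 3.113, 0.003]
contact_force: [-0.6, 1.7, 5.6]
opening: 0.023
grip_force: 79.8
```

Run:
```python
from h import *
o=ctrl.get_obs();print(o)
s=ctrl.get_image("scene");t=ctrl.get_image("top");print(ctrl.get_obs()["opening"])
r=lambda im,x,y:cv2.resize(im[y:y+75,x:x+100,::-1],None,fx=4,fy=4,interpolation=cv2.INTER_CUBIC)
cv2.imwrite("pics/c3.png",np.hstack([r(s,300,110),r(t,150,170)]))
```

```text
{'t': 2.3, 'q': array([ 2.95103920e-01, -1.12286535e-02,  1.62145127e+00,  5.93071020e-04,
        1.52855047e+00, -1.01442929e+00]), 'dq': array([ 0.00086728,  0.00048701,  0.00124178,  0.00019786, -0.00147961,
        0.00261454]), 'effort': array([-9.48290080e-01, -3.36477864e+01, -3.42565405e+01, -3.29806097e-01,
       -1.23405112e-01, -6.48560977e-03]), 'tool_pos': array([0.5540174 , 0.2461356 , 0.26520878]), 'tool_rot': array([4.08959861e-01, 3.11251630e+00, 2.67486942e-03]), 'contact_force': array([-0.5909964 ,  1.67358908,  5.57375021]), 'wrist_torque': array([0.10558392, 0.09222521, 0.03694527]), 'grip_force': 79.75649356842041, 'opening': 0.023010939480781648}
0.02302795459275011
```

View pics/c3.png

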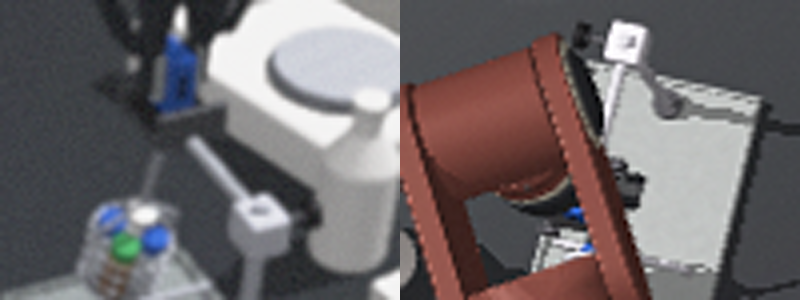

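Picture: the fingers are closed on the blue grip (opening 23 mm), and the green cap is visible at about scene (331,172), so I can track it. Next I'll plan the lift and a swing-cancelling exit to the front.

```bash
cat >> h.py <<'E'
W=7.7;DT=1/12;L=9.81/W**2
def plan(z0,net,n,t0=0,lag=0.,reg=0.0,cap=None):
    """row increments d_k (m) for rows 1..n so that swing z0 (complex u+iu'/W, bob rel. pivot, at t=0) ends at zero; net shift fixed"""
    t=t0+lag+(np.arange(n)+.5)*DT;s=np.sinc(W*DT/2/np.pi);e=np.exp(1j*W*t)*s
    A=np.array([e.real,e.imag,np.ones(n)]);b=np.array([z0.real,z0.imag,net])
    return np.linalg.pinv(A)@b
E
python3 - <<'E'
from h import *
for n in(6,7,8,9,10): print(n,(plan(.053+0j,.13,n,t0=.6*DT)*1000).round(0), (plan(.053+0j,.13,n,t0=.6*DT)/.4).cumsum().round(3))
E
```

```text
6 [ 87.  23. -21. -28.   5.  65.] [0.218 0.276 0.223 0.152 0.163 0.325]
7 [ 60.  28.  -1. -15.  -8.  16.  49.] [0.151 0.221 0.219 0.182 0.162 0.203 0.325]
8 [42. 25.  8. -4. -5.  4. 21. 38.] [0.104 0.168 0.188 0.178 0.165 0.176 0.229 0.325]
9 [29. 20. 10.  2. -0.  4. 13. 23. 30.] [0.072 0.122 0.147 0.152 0.151 0.161 0.192 0.249 0.325]
10 [20. 15.  8.  4.  3.  6. 12. 18. 22. 23.] [0.051 0.087 0.108 0.117 0.124 0.139 0.168 0.213 0.268 0.325]
```

Request:
jog_arm(deltas=[[1,[0,0,0.1],[0,0,0]],[1,[-0.048,0.013,0.1],[0,0,0]],[1,[-0.084,0.023,0.1],[0,0,0]],[1,[-0.104,0.029,0.1],[0,0,0]],[1,[-0.113,0.031,0.1],[0,0,0]],[1,[-0.12,0.033,0.1],[0,0,0]],[1,[-0.134,0.037,0.1],[0,0,0]],[1,[-0.162,0.045,0.1],[0,0,0]],[1,[-0.205,0.057,0.1],[0,0,0]],[1,[-0.258,0.071,0.1],[0,0,0]],[1,[-0.313,0.086,0.1],[0,0,0]],[1,[-0.313,0.086,0.1],[0,0,0]]])

```text
t: 3.4
tool_pos: [0.4251, 0.2811, 0.3032]
tool_rot: [-0.405, -3.114, -0.001]
contact_force: [0.6, 0.1, -5.7]
opening: 0.0232
grip_force: 80.4
```

```bash
cat >> h.py <<'E'
DC=.135  # cap depth below pivot
def burst(n,tag,name="scene"):
    out=[]
    for i in range(n):
        t=ctrl.get_obs()["t"];p=ctrl.get_obs()["tool_pos"];im=ctrl.get_image(name)
        out.append((t,p,im))
    np.savez(f"b_{tag}.npz",t=[o[0] for o in out],p=[o[1] for o in out],im=[o[2] for o in out]);return out
def cap(im,name,P,zo=.035):
    "green cap px near expected, ray onto cap plane; returns offset from tool xy"
    e=proj(name,[[P[0],P[1],P[2]-zo-DC]])[0];hv=cv2.cvtColor(im,cv2.COLOR_RGB2HSV)
    m=cv2.inRange(hv,(45,110,50),(80,255,255));v,u=np.nonzero(m);k=np.hypot(u-e[0],v-e[1])<60
    if k.sum()<6: return None
    u,v=u[k],v[k];w=hv[v,u,1].astype(float);c=np.array([np.average(u,weights=w),np.average(v,weights=w)])
    return onz(name,[c],P[2]-zo-DC)[0][:2]-P[:2],c,k.sum()
def fit(t,off,tr):
    "fit off(t)=c+Re(...); returns centre and complex z per axis at time tr, as pendulum u"
    t=np.array(t)-tr;A=np.c_[np.ones_like(t),np.cos(W*t),np.sin(W*t)];s,*_=np.linalg.lstsq(A,np.array(off),rcond=None)
    r=np.std(np.array(off)-A@s,axis=0);z=(s[1]+1j*s[2])*L/DC;return s[0],z,r
E
python3 - <<'E'
from h import *
np.set_printoptions(precision=4,suppress=True)
b=burst(16,"1");T=[];O=[]
for t,p,im in b:
    c=cap(im,"scene",p);print(round(t,3),p,c)
    if c: T.append(t);O.append(c[0])
o=ctrl.get_obs();print(o["contact_force"],o["t"],o["opening"],o["tool_pos"])
print(fit(T[3:],O[3:],o["t"]))
cv2.imwrite("pics/b1.png",b[-1][2][...,::-1])
E
```

```text
3.4 [0.4251 0.2811 0.3032] (array([ 0.0005, -0.0116]), array([318.8948, 146.9854]), np.int64(28))
3.45 [0.4266 0.2807 0.3033] (array([-0.0027, -0.012 ]), array([318.3607, 146.8079]), np.int64(28))
3.5 [0.4274 0.2803 0.3033] (array([-0.0064, -0.011 ]), array([317.9466, 146.3486]), np.int64(31))
3.55 [0.428  0.2802 0.3033] (array([-0.01  , -0.0097]), array([317.6065, 145.813 ]), np.int64(30))
3.6 [0.4283 0.28   0.3032] (array([-0.0113, -0.0095]), array([317.4321, 145.6858]), np.int64(30))
3.65 [0.4285 0.2799 0.3032] (array([-0.0112, -0.009 ]), array([317.5971, 145.7003]), np.int64(30))
3.7 [0.4286 0.2799 0.3031] (array([-0.0094, -0.0092]), array([317.9204, 145.9971]), np.int64(28))
3.75 [0.4287 0.2799 0.3031] (array([-0.0059, -0.0091]), array([318.609 , 146.4828]), np.int64(31))
3.8 [0.4287 0.2799 0.3031] (array([-0.0034, -0.0092]), array([319.0792, 146.8356]), np.int64(29))
3.85 [0.4287 0.2799 0.3031] (array([ 0.0002, -0.0098]), array([319.6741, 147.3982]), np.int64(30))
3.9 [0.4286 0.2799 0.3032] (array([ 0.0039, -0.0099]), array([320.3628, 147.9099]), np.int64(27))
3.95 [0.4286 0.2799 0.3032] (array([ 0.0056, -0.0102]), array([320.6225, 148.1738]), np.int64(29))
4.0 [0.4286 0.28   0.3032] (array([ 0.0068, -0.011 ]), array([320.6783, 148.3989]), np.int64(30))
4.05 [0.4285 0.28   0.3033] (array([ 0.0076, -0.0116]), array([320.7046, 148.5619]), np.int64(30))
4.1 [0.4284 0.28   0.3033] (array([ 0.0069, -0.0112]), array([320.6484, 148.3892]), np.int64(30))
4.15 [0.4284 0.28   0.3033] (array([ 0.0037, -0.0116]), array([319.916 , 147.9778]), np.int64(28))
[ 0.4329 -0.2527 -6.1377] 4.2 0.023165856849257857 [0.4283 0.2801 0.3033]
(array([-0.0018, -0.0102]), array([ 0.0026-0.0112j, -0.0012+0.0008j]), array([0.0004, 0.0002]))
```

View pics/b1.png

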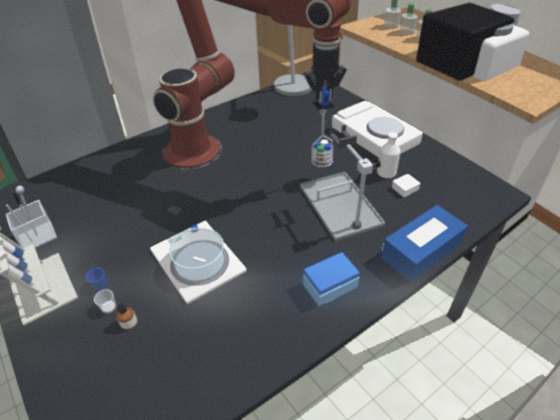

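The basket now hangs free near scene (322,152), with only about 11 mm of swing left. Next is the transport, planned to cancel that residual on the way.

```bash
cat >> h.py <<'E'
def wplan(z0,net,n,lag=.05):
    t=lag+(np.arange(n)+.5)*DT;e=np.exp(1j*W*t)*np.sinc(W*DT/2/np.pi);A=np.array([e.real,e.imag,np.ones(n)])
    w=np.sin(np.pi*(np.arange(n)+.5)/n);return w*(A.T@np.linalg.solve(A*w@A.T,[z0.real,z0.imag,net]))
def show(zx,zy,net,n,lag=.05):
    d=np.c_[wplan(zx,net[0],n,lag),wplan(zy,net[1],n,lag)];print("max mm/row",1000*np.hypot(*d.T).max().round(4));c=(d/.4).cumsum(0)
    for i in range(0,n,12): print((c[i:i+12]-(c[i-1] if i else 0)).round(3).tolist())
E
python3 - <<'E'
from h import *
show(.0026-.0112j,-.0012+.0008j,(.0956,-.5245),24)
E
```

```text
max mm/row 34.9
[[0.001, -0.006], [0.003, -0.023], [0.007, -0.05], [0.013, -0.088], [0.022, -0.136], [0.033, -0.192], [0.047, -0.256], [0.063, -0.327], [0.079, -0.403], [0.094, -0.485], [0.107, -0.57], [0.119, -0.656]]
[[0.012, -0.086], [0.025, -0.17], [0.04, -0.251], [0.056, -0.328], [0.072, -0.398], [0.087, -0.462], [0.098, -0.519], [0.106, -0.567], [0.112, -0.605], [0.116, -0.633], [0.119, -0.65], [0.12, -0.655]]
```

Request:
jog_arm(deltas=[[1,[0.001,-0.006,0.01],[0,0,0]],[1,[0.003,-0.023,0.025],[0,0,0]],[1,[0.007,-0.05,0.04],[0,0,0]],[1,[0.013,-0.088,0.055],[0,0,0]],[1,[0.022,-0.136,0.07],[0,0,0]],[1,[0.033,-0.192,0.085],[0,0,0]],[1,[0.047,-0.256,0.098],[0,0,0]],[1,[0.063,-0.327,0.108],[0,0,0]],[1,[0.079,-0.403,0.112],[0,0,0]],[1,[0.094,-0.485,0.112],[0,0,0]],[1,[0.107,-0.57,0.112],[0,0,0]],[1,[0.119,-0.656,0.112],[0,0,0]]])

```text
t: 5.2
tool_pos: [0.4757, 0.0153, 0.3495]
tool_rot: [0.41, 3.113, -0.001]
contact_force: [1.3, 0.2, -5.9]
opening: 0.0235
grip_force: 80.4
```

Request:
jog_arm(deltas=[[1,[0.012,-0.086,0],[0,0,0]],[1,[0.025,-0.17,0],[0,0,0]],[1,[0.04,-0.251,0],[0,0,0]],[1,[0.056,-0.328,0],[0,0,0]],[1,[0.072,-0.398,0],[0,0,0]],[1,[0.087,-0.462,0],[0,0,0]],[1,[0.098,-0.519,0],[0,0,0]],[1,[0.106,-0.567,0],[0,0,0]],[1,[0.112,-0.605,0],[0,0,0]],[1,[0.116,-0.633,0],[0,0,0]],[1,[0.119,-0.65,0],[0,0,0]],[1,[0.12,-0.655,0],[0,0,0]]])

```text
t: 6.2
tool_pos: [0.5236, -0.2451, 0.3482]
tool_rot: [-0.411, -3.114, -0.0]
contact_force: [-0.3, -0.4, -5.4]
opening: 0.0233
grip_force: 80.4
```

Run:
```python
from h import *
np.set_printoptions(precision=4,suppress=True)
b=burst(20,"2");T=[];O=[]
for i,(t,p,im) in enumerate(b):
    c=cap(im,"scene",p)
    if i%3==0 or not c: print(round(t,3),p,c)
    if c: T.append(t);O.append(c[0])
o=ctrl.get_obs();print(o["contact_force"],o["t"],o["opening"],o["tool_pos"],o["tool_rot"])
print(fit(T[4:],O[4:],o["t"]))
cv2.imwrite("pics/b2.png",cv2.resize(b[-1][2][150:300,100:300,::-1],None,fx=4,fy=4,interpolation=cv2.INTER_CUBIC))
```

```text
6.2 [ 0.5236 -0.2451  0.3482] (array([-0.0053, -0.0147]), array([184.3615, 222.74  ]), np.int64(57))
6.35 [ 0.5238 -0.2436  0.3482] (array([-0.0044, -0.0136]), array([185.4161, 222.5281]), np.int64(55))
6.5 [ 0.5239 -0.2435  0.3483] (array([ 0.0006, -0.0127]), array([186.6621, 223.4449]), np.int64(57))
6.65 [ 0.5239 -0.2438  0.3483] (array([ 0.0037, -0.0136]), array([186.821, 224.32 ]), np.int64(58))
6.8 [ 0.5238 -0.2441  0.3482] (array([ 0.0005, -0.0151]), array([185.5946, 223.9513]), np.int64(57))
6.95 [ 0.5238 -0.2443  0.3481] (array([-0.0043, -0.0161]), array([184.3518, 223.0855]), np.int64(58))
7.1 [ 0.5238 -0.2443  0.3481] (array([-0.0058, -0.0151]), array([184.4233, 222.6211]), np.int64(55))
[-0.4199  1.0902 -5.7024] 7.2 0.022850931645456908 [ 0.5238 -0.2444  0.3481] [-0.4096 -3.1147 -0.    ]
(array([-0.0012, -0.0144]), array([-0.0026+0.0052j,  0.0011+0.0019j]), array([0.0002, 0.0002]))
```

View pics/b2.png

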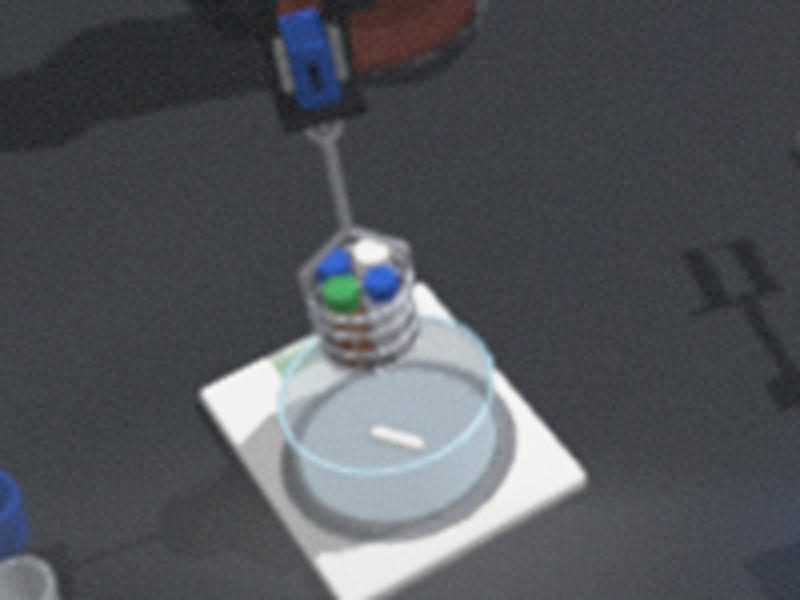

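The picture shows the basket over the dish, with its underside (crop about (365,360)) above the rim. About 6 mm of swing remains. I'll cancel it while coming down to just above the rim.

Run:
```python
from h import *
show(-.0026+.0052j,.0011+.0019j,(0,0),11)
print(onz("scene",[(189.2,218.2)],.348-.0352-.135))
```

```text
max mm/row 1.3
[[0.0, 0.0], [0.002, 0.001], [0.005, 0.002], [0.008, 0.002], [0.009, 0.002], [0.008, 0.0], [0.005, -0.001], [0.002, -0.001], [-0.0, -0.001], [-0.0, -0.0], [0.0, 0.0]]
[[ 0.51067334 -0.24173081  0.1778    ]]
```

Request:
jog_arm(deltas=[[1,[0,0,-0.004],[0,0,0]],[1,[0.002,0.001,-0.012],[0,0,0]],[1,[0.005,0.002,-0.022],[0,0,0]],[1,[0.008,0.002,-0.034],[0,0,0]],[1,[0.009,0.002,-0.046],[0,0,0]],[1,[0.008,0,-0.058],[0,0,0]],[1,[0.005,-0.001,-0.068],[0,0,0]],[1,[0.002,-0.001,-0.074],[0,0,0]],[1,[0,-0.001,-0.077],[0,0,0]],[1,[0,0,-0.078],[0,0,0]],[1,[0,0,-0.078],[0,0,0]]])

```text
t: 8.12
tool_pos: [0.5238, -0.2443, 0.317]
tool_rot: [0.41, 3.115, -0.0]
contact_force: [-0.4, -0.8, -5.3]
opening: 0.0232
grip_force: 80.4
```

Run:
```python
from h import *
np.set_printoptions(precision=4,suppress=True)
b=burst(17,"3");T=[];O=[]
for i,(t,p,im) in enumerate(b):
    c=cap(im,"scene",p)
    if i%4==0 or not c: print(round(t,3),p,c)
    if c: T.append(t);O.append(c[0])
tp=ctrl.get_image("top")
o=ctrl.get_obs();print(o["t"],o["opening"],o["tool_pos"],o["tool_rot"])
c,z,r=fit(T[2:],O[2:],o["t"]);print(c,z,abs(z),r)
show(z[0],z[1],(0,0),11)
s=b[-1][2];r=lambda im,x,y:cv2.resize(im[y:y+110,x:x+100,::-1],None,fx=4,fy=4,interpolation=cv2.INTER_CUBIC)
cv2.imwrite("pics/b3.png",np.hstack([r(s,150,170),r(tp,290,170)]))
```

```text
8.117 [ 0.5238 -0.2443  0.317 ] (array([-0.0032, -0.0145]), array([187.1493, 231.4448]), np.int64(51))
8.317 [ 0.5239 -0.2444  0.3174] (array([-0.0006, -0.014 ]), array([187.7765, 231.9065]), np.int64(56))
8.517 [ 0.5239 -0.2443  0.3171] (array([ 0.0011, -0.0147]), array([187.8544, 232.4387]), np.int64(52))
8.717 [ 0.5238 -0.2443  0.3169] (array([-0.0021, -0.0148]), array([187.2627, 231.7862]), np.int64(55))
8.917 [ 0.5238 -0.2443  0.3169] (array([-0.0035, -0.0142]), array([187.2157, 231.3678]), np.int64(50))
9.0167 0.023160471519294703 [ 0.5238 -0.2443  0.3169] [-0.4094 -3.1147 -0.0001]
[-0.0012 -0.0145] [-0.0015+0.0027j  0.0004+0.0002j] [0.0031 0.0004] [0.0003 0.0001]
max mm/row 0.7
[[0.0, 0.0], [0.001, 0.0], [0.002, 0.0], [0.004, 0.0], [0.005, -0.0], [0.004, -0.0], [0.003, -0.0], [0.001, -0.0], [0.0, -0.0], [-0.0, -0.0], [-0.0, -0.0]]
```

View pics/b3.png

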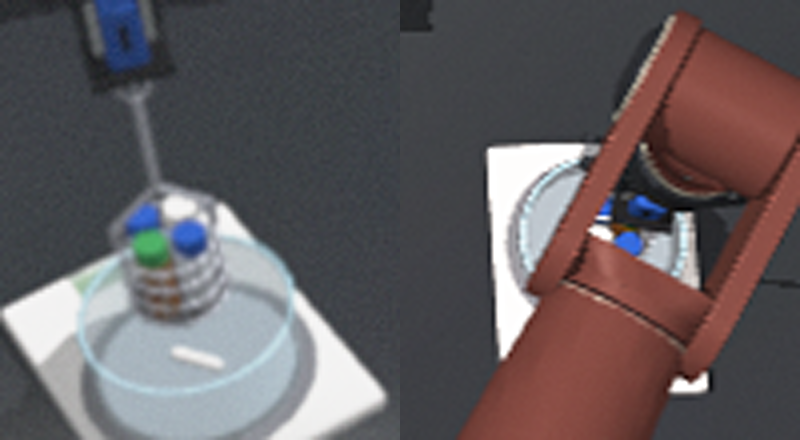

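The picture shows the basket just above the rim and inside its outline in both views. The caps average about scene px (191.5,227), and the right blue cap is at scene (197.5,229.3) and top (347,230.8). The residual is 3 mm, and the phase comparison says the lag is near 0.

Run:
```python
from h import *
X=tri((197.5,229.25),(347,230.75));print("blue cap",X)
print("caps mean",onz("scene",[(191.5,227)],X[2]))
show(-.0015+.0027j,.0004+.0002j,(0,0),11,-.01)
```

```text
blue cap [ 0.51423094 -0.2435202   0.13874862]
caps mean [[ 0.50479265 -0.23916792  0.13874862]]
max mm/row 0.7
[[-0.0, 0.0], [0.0, 0.0], [0.001, 0.0], [0.003, 0.0], [0.004, 0.0], [0.005, -0.0], [0.004, -0.0], [0.002, -0.0], [0.001, -0.0], [0.0, -0.0], [0.0, -0.0]]
```

Run:
```python
from h import *
X=tri((185.75,225),(347,230.75));print("blueL cap",X)
print("caps mean",onz("scene",[(191.5,227)],X[2]))
print("handle top view",onz("top",[(351.25,222)],.329))
```

```text
blueL cap [ 0.50589696 -0.25416436  0.15637249]
caps mean [[ 0.52211079 -0.24494983  0.15637249]]
handle top view [[ 0.50968834 -0.24042706  0.329     ]]
```

Request:
jog_arm(deltas=[[1,[0,0,0],[0,0,0]],[1,[0,0,0],[0,0,0]],[1,[0.001,0,0],[0,0,0]],[1,[0.003,0,0],[0,0,0]],[1,[0.004,0,0],[0,0,0]],[1,[0.005,0,0],[0,0,0]],[1,[0.004,0,0],[0,0,0]],[1,[0.002,0,0],[0,0,0]],[1,[0.001,0,0],[0,0,0]],[1,[0,0,0],[0,0,0]],[1,[0,0,0],[0,0,0]]])

```text
t: 9.93
tool_pos: [0.5237, -0.2443, 0.317]
tool_rot: [0.41, 3.115, -0.0]
contact_force: [-0.7, -0.1, -4.3]
opening: 0.0227
grip_force: 80.4
```

Run:
```python
from h import *
np.set_printoptions(precision=4,suppress=True)
b=burst(18,"4");T=[];O=[]
for t,p,im in b:
    c=cap(im,"scene",p)
    if c: T.append(t);O.append(c[0])
o=ctrl.get_obs();print(o["t"],o["tool_pos"])
c,z,r=fit(T[1:],O[1:],o["t"]);print(c,z,abs(z),r)
show(z[0],z[1],(0,0),11,-.01)
```

```text
10.8333 [ 0.5238 -0.2443  0.3169]
[-0.0013 -0.0142] [0.    -0.j     0.0001-0.0004j] [0.     0.0004] [0.0002 0.0001]
max mm/row 0.1
[[0.0, 0.0], [0.0, -0.0], [0.0, -0.0], [0.0, -0.0], [-0.0, -0.001], [-0.0, -0.001], [-0.0, -0.0], [-0.0, -0.0], [-0.0, -0.0], [-0.0, 0.0], [-0.0, -0.0]]
```

The swing is now below 0.5 mm, centred and 15 mm above the rim. I'll hold here for over 3 s.

Request:
jog_arm(deltas=[[1,[0,0,0],[0,0,0]],[1,[0,0,0],[0,0,0]],[1,[0,0,0],[0,0,0]],[1,[0,0,0],[0,0,0]],[1,[0,0,0],[0,0,0]],[1,[0,0,0],[0,0,0]],[1,[0,0,0],[0,0,0]],[1,[0,0,0],[0,0,0]],[1,[0,0,0],[0,0,0]],[1,[0,0,0],[0,0,0]],[1,[0,0,0],[0,0,0]],[1,[0,0,0],[0,0,0]]])

```text
t: 11.83
tool_pos: [0.5238, -0.2443, 0.3169]
tool_rot: [-0.409, -3.115, 0.0]
contact_force: [-0.8, 0.2, -6.2]
opening: 0.0231
grip_force: 80.4
```

Request:
jog_arm(deltas=[[1,[0,0,0],[0,0,0]],[1,[0,0,0],[0,0,0]],[1,[0,0,0],[0,0,0]],[1,[0,0,0],[0,0,0]],[1,[0,0,0],[0,0,0]],[1,[0,0,0],[0,0,0]],[1,[0,0,0],[0,0,0]],[1,[0,0,0],[0,0,0]],[1,[0,0,0],[0,0,0]],[1,[0,0,0],[0,0,0]],[1,[0,0,0],[0,0,0]],[1,[0,0,0],[0,0,0]]])

```text
t: 12.83
tool_pos: [0.5238, -0.2443, 0.3169]
tool_rot: [-0.409, -3.115, 0.0]
contact_force: [0.9, 0.1, -5.5]
opening: 0.0232
grip_force: 80.4
```

Request:
jog_arm(deltas=[[1,[0,0,0],[0,0,0]],[1,[0,0,0],[0,0,0]],[1,[0,0,0],[0,0,0]],[1,[0,0,0],[0,0,0]],[1,[0,0,0],[0,0,0]],[1,[0,0,0],[0,0,0]],[1,[0,0,0],[0,0,0]],[1,[0,0,0],[0,0,0]],[1,[0,0,0],[0,0,0]],[1,[0,0,0],[0,0,0]],[1,[0,0,0],[0,0,0]],[1,[0,0,0],[0,0,0]]])

```text
t: 13.83
tool_pos: [0.5238, -0.2443, 0.3169]
tool_rot: [0.409, 3.115, 0.0]
contact_force: [0.9, -0.0, -6.7]
opening: 0.023
grip_force: 80.4
```

Run:
```python
from h import *
np.set_printoptions(precision=4,suppress=True)
b=burst(18,"5");T=[];O=[]
for t,p,im in b:
    c=cap(im,"scene",p)
    if c: T.append(t);O.append(c[0])
o=ctrl.get_obs();print(o["t"],o["tool_pos"])
c,z,r=fit(T,O,o["t"]);print(c,z,abs(z),r)
cv2.imwrite("pics/b5.png",cv2.resize(b[-1][2][170:290,130:250,::-1],None,fx=5,fy=5,interpolation=cv2.INTER_CUBIC))
```

```text
14.7333 [ 0.5238 -0.2443  0.3169]
[-0.0012 -0.0142] [-0.    +0.0001j  0.0003+0.0001j] [0.0001 0.0003] [0.0002 0.0001]
```

View pics/b5.png

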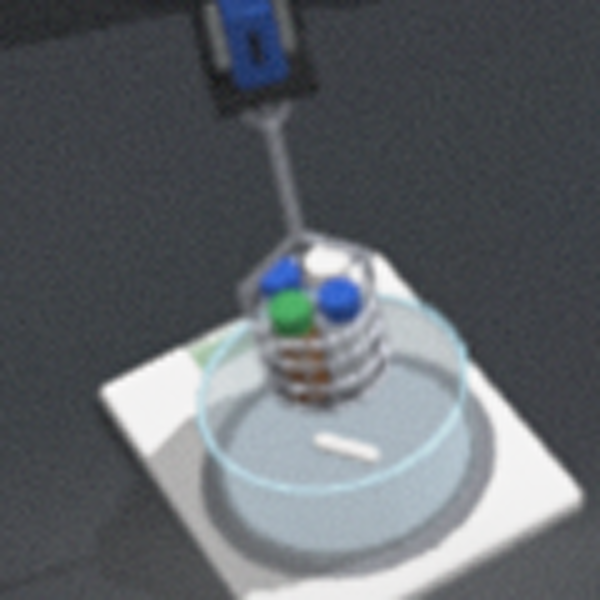

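It is hanging still: basket rim centre near crop (310,275), bottom front edge near (325,407), dish rim centre near (333,393). Before lowering I'll check where the model puts those points.

Run:
```python
from h import *
a=np.linspace(0,2*np.pi,73);f=lambda z,r:(proj("scene",np.c_[.5238+r*np.cos(a),-.2443+r*np.sin(a),0*a+z])-[130,170])*5
for n,z,r in(("rim",.1469,.035),("foot",.0918,.035),("dish",.077,.075)):
    q=f(z,r);print(n,"x",q[:,0].min().round(),q[:,0].max().round(),"y",q[:,1].min().round(),q[:,1].max().round())
```

```text
rim x 247.0 379.0 y 252.0 348.0
foot x 266.0 394.0 y 323.0 418.0
dish x 198.0 470.0 y 290.0 494.0
```

The dish matches to a pixel and the basket to within a few mm, so I'm lowering 44 mm.

Request:
jog_arm(deltas=[[1,[0,0,-0.002],[0,0,0]],[1,[0,0,-0.008],[0,0,0]],[1,[0,0,-0.018],[0,0,0]],[1,[0,0,-0.03],[0,0,0]],[1,[0,0,-0.043],[0,0,0]],[1,[0,0,-0.056],[0,0,0]],[1,[0,0,-0.069],[0,0,0]],[1,[0,0,-0.082],[0,0,0]],[1,[0,0,-0.093],[0,0,0]],[1,[0,0,-0.102],[0,0,0]],[1,[0,0,-0.108],[0,0,0]],[1,[0,0,-0.11],[0,0,0]]])

```text
t: 15.73
tool_pos: [0.5236, -0.2442, 0.2723]
tool_rot: [-0.409, -3.114, -0.0]
contact_force: [0.1, -0.4, -5.5]
opening: 0.0231
grip_force: 80.4
```

Run:
```python
from h import *
np.set_printoptions(precision=4,suppress=True)
b=burst(20,"6");T=[];O=[]
for t,p,im in b:
    c=cap(im,"scene",p)
    if c: T.append(t);O.append(c[0])
o=ctrl.get_obs();print(o["t"],o["tool_pos"],o["contact_force"])
c,z,r=fit(T[1:],O[1:],o["t"]);print(len(T),c,z,abs(z),r)
show(z[0],z[1],(0,0),11,-.01)
cv2.imwrite("pics/b6.png",cv2.resize(b[-1][2][170:290,130:250,::-1],None,fx=5,fy=5,interpolation=cv2.INTER_CUBIC))
```

```text
16.7333 [ 0.5238 -0.2443  0.2729] [-0.1919 -0.1559 -6.3779]
20 [-0.0012 -0.0149] [-0.0001+0.0001j -0.0003-0.0004j] [0.0001 0.0006] [0.0001 0.0002]
max mm/row 0.1
[[-0.0, -0.0], [-0.0, -0.0], [0.0, -0.001], [0.0, -0.001], [0.0, -0.001], [0.0, -0.0], [0.0, 0.0], [0.0, 0.0], [0.0, 0.0], [0.0, 0.0], [0.0, -0.0]]
```

View pics/b6.png

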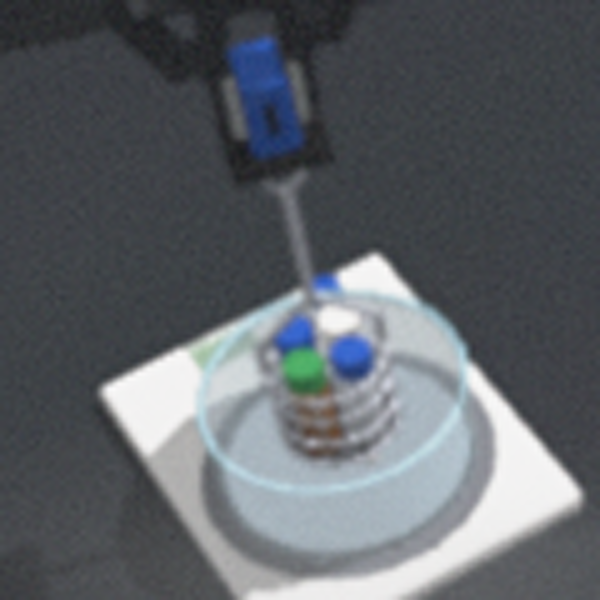

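The basket is half inside the dish, centred (basket about (335,385) in the crop), clear and still to within 0.6 mm. I'll hold for over 4 s.

Request:
jog_arm(deltas=[[1,[0,0,0],[0,0,0]],[1,[0,0,0],[0,0,0]],[1,[0,0,0],[0,0,0]],[1,[0,0,0],[0,0,0]],[1,[0,0,0],[0,0,0]],[1,[0,0,0],[0,0,0]],[1,[0,0,0],[0,0,0]],[1,[0,0,0],[0,0,0]],[1,[0,0,0],[0,0,0]],[1,[0,0,0],[0,0,0]],[1,[0,0,0],[0,0,0]],[1,[0,0,0],[0,0,0]]])

```text
t: 17.73
tool_pos: [0.5238, -0.2443, 0.2729]
tool_rot: [0.409, 3.115, -0.0]
contact_force: [0.4, -0.3, -5.2]
opening: 0.0231
grip_force: 80.4
```

Request:
jog_arm(deltas=[[1,[0,0,0],[0,0,0]],[1,[0,0,0],[0,0,0]],[1,[0,0,0],[0,0,0]],[1,[0,0,0],[0,0,0]],[1,[0,0,0],[0,0,0]],[1,[0,0,0],[0,0,0]],[1,[0,0,0],[0,0,0]],[1,[0,0,0],[0,0,0]],[1,[0,0,0],[0,0,0]],[1,[0,0,0],[0,0,0]],[1,[0,0,0],[0,0,0]],[1,[0,0,0],[0,0,0]]])

```text
t: 18.73
tool_pos: [0.5238, -0.2443, 0.2729]
tool_rot: [-0.409, -3.115, 0.0]
contact_force: [0.4, 0.8, -5.6]
opening: 0.0227
grip_force: 80.4
```

Request:
jog_arm(deltas=[[1,[0,0,0],[0,0,0]],[1,[0,0,0],[0,0,0]],[1,[0,0,0],[0,0,0]],[1,[0,0,0],[0,0,0]],[1,[0,0,0],[0,0,0]],[1,[0,0,0],[0,0,0]],[1,[0,0,0],[0,0,0]],[1,[0,0,0],[0,0,0]],[1,[0,0,0],[0,0,0]],[1,[0,0,0],[0,0,0]],[1,[0,0,0],[0,0,0]],[1,[0,0,0],[0,0,0]]])

```text
t: 19.73
tool_pos: [0.5238, -0.2443, 0.2729]
tool_rot: [-0.409, -3.115, -0.0]
contact_force: [-0.1, 0.6, -6.4]
opening: 0.0233
grip_force: 80.4
```

Request:
jog_arm(deltas=[[1,[0,0,0],[0,0,0]],[1,[0,0,0],[0,0,0]],[1,[0,0,0],[0,0,0]],[1,[0,0,0],[0,0,0]],[1,[0,0,0],[0,0,0]],[1,[0,0,0],[0,0,0]],[1,[0,0,0],[0,0,0]],[1,[0,0,0],[0,0,0]],[1,[0,0,0],[0,0,0]],[1,[0,0,0],[0,0,0]],[1,[0,0,0],[0,0,0]],[1,[0,0,0],[0,0,0]]])

```text
t: 20.73
tool_pos: [0.5238, -0.2443, 0.2729]
tool_rot: [0.409, 3.115, -0.0]
contact_force: [0.2, -1.1, -5.4]
opening: 0.0231
grip_force: 80.4
```

Run:
```python
from h import *
b=burst(14,"7");T=[];O=[]
for t,p,im in b:
    c=cap(im,"scene",p)
    if c: T.append(t);O.append(c[0])
c,z,r=fit(T,O,T[-1]);print(c,abs(z),r,T[-1])
if abs(z).max()<.002: print(ctrl.finish_job())
```

```text
[-0.00121158 -0.01481669] [0.00014028 0.00053972] [0.00019927 0.00016501] 21.3833
the job is handed in; nothing more can be done
None
```

Job handed in at about 21.4 s: the basket hung still just above the rim for over 3 s, then was held about half inside the dish, centred to within a few mm, with under 1 mm of swing for over 4 s; no verdict was returned.

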